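Release the key left latched on the bench switch box

ROBOT

A 6-joint arm with a two-finger parallel gripper is mounted at the origin on the work surface. World frame = base frame: x ahead of the robot, y to its left, z up, the work surface at z = 0. Lengths are in mm, angles in rad, forces in N, time in s.
With the tool pointing down it reaches from about 275 to 1000 mm from the base axis. Payload 8.4 kg.
Tool frame: the origin (TCP) lies between the finger pads; the fingertips stand r.nose_length ahead of it and the grasp point (between the pads) lies 8 mm behind it (r.nose_length is the distance from the TCP to the fingertips, in mm); y points along the fingers, x is the direction in which the jaws open and shut, and the axes are right-handed (so a half turn about y gives the same grasp; the last joint's range is limited). The gripper opens to 85 mm and grips with 20 to 120 N. Pads are 22 mm wide; open, the fingers measure 114 mm over their backs; the gripper's body (76 mm by 85 mm) begins 54 mm behind the grasp point. The pads swing forward as they close: fully open they stand 13 mm farther back than shut.
Start: joints at [-1.155, 0.353, 1.633, -0, 1.155, -0.002], TCP at [253.593, -571.243, 242.281] pointing down, gripper open.
Joint ranges: [-2.63, 2.63], [-0.92, 2.1], [0.06, 2.66], [-1.3, 4.44], [0, 2.69], [-3.02, 3.02]. Speed limits (rad/s): [2.22, 2.22, 2.79, 3.14, 3.14, 3.14].

INTERFACE

Orientations are given as [roll, pitch, yaw] about the fixed x, y, z axes, in that order (R = Rz(yaw) Ry(pitch) Rx(roll)).
In Python, from rig import r, cams, order gives the robot as it stands. The module is installed in compiled form; this text tells all that it offers.
- The arm moves only by the shell command python3 -m crank 'ROWS' [FORCE]. ROWS is JSON, a list of rows, each a list of 7 numbers: the turn, a rotation vector about the tool's x, y, z in degrees, then the shift along the tool's x, y, z in cm, then the opening, from -1 (shut) to 1 (fully open). A call has exactly 10 rows; each row shifts and turns the pose as measured when the row begins, along the tool's axes as they then stand; what a row does not reach is not made up. A row lasts 1/12 s, in which the tool goes at most 41.7 mm and 7.16 degrees, less where a joint would pass 70% of its speed; a pose out of reach is approached as far as the arm can. A call with a gripper value outside its range is refused whole. The fingers move at their own pace and stop on an object; FORCE is the grip in N (left out, the last holds). Time passes only in rows, so rows that do not move let the fingers close, or fill a call up. It gives the time, the measured TCP pose, the force and the opening at its end, in the units of the state.
- r.sense(): the state, without advancing time (a new reading comes with each control period).
- cams.grab_frame(name): name is "scene" or "top" or "wrist"; returns the picture (420x560x3 uint8, blue, green, red); there is no depth.
- cams.camera_info(name): a dict with "intrinsics" (3x3 intrinsics, pixels), "view" (4x4, takes a point from world to camera coordinates); the wrist camera has in their place "hand_eye" (4x4, takes a point from camera to tool coordinates, whose origin is the TCP and whose axes are the tool frame's). Camera axes: x right, y up, looking along -z (the intrinsics and any distortion apply to the point x, -y, -z); pixel columns grow to the right and rows downward; lengths in mm; the calibration is good to about 2 mm. The wrist camera is an equidistant fisheye: a pixel r from the principal point sees the ray r / f radians off the axis. A picture is of the moment at which its call begins: read the wrist's pose just before it. camera_info takes no time and is no camera call.
- order.sign_off(): hands the job in, once; it reports no verdict.
The state is a dict: "clock": time; "qpos": joint angles; "qvel": joint speeds; "joint_efforts": joint torques, N m; "eef_pos": TCP position; "tcp_rot": TCP orientation; "contact_force": force on the tool from outside, world axes, zero at the start; "wrist_torque": the same for the moment, N m; "opening": opening from 0.0 (shut) to 1.0 (fully open).
Only numpy, scipy, OpenCV 4.12 (cv2) and the standard library are available. Lean on these libraries where they do the work, as an engineer would, in place of code of your own. Each camera call takes 0.05 s, during which the arm holds its last target.

TASK

One of the four identical white keys on the green bench switch box has been left latched down. Tap the keys lightly with a fingertip, lifting off after each tap, to find it; then press that key all the way down and let go, so that it releases and springs up level with the others. None of the other three may go down more than 7 mm, and nothing that stands around may be picked up or pushed away.

Things in the scene. Friction and masses are not known exactly. Their poses are not given: they have to be found in the camera images.
- panel: fixed green switch box, 170 (x) by 300 mm (y), deck 55 mm above the table; origin centre of underside, -x side towards the robot. Four white keys in a row along its y, 35 mm to -x of centre, 60 mm pitch (y = +90, +30, -30, -90 mm). Caps 32 x 32 mm move straight down in black bezels (46 mm square, 3 mm high). Cap top above the deck: free 16 mm, latched 12 mm, fully pressed 6 mm
- slot_1 (a point): point on the switch box at the centre of the top of a free (up) key in place 1 of the row, 71 mm above the table; place 1 is at the box's +y end (left seen from the robot), place 4 at its -y end. It does not move with the key and does not tell which key is latched
- slot_2 (a point): point on the switch box at the centre of the top of a free (up) key in place 2 of the row, 71 mm above the table; place 1 is at the box's +y end (left seen from the robot), place 4 at its -y end. It does not move with the key and does not tell which key is latched
- slot_3 (a point): point on the switch box at the centre of the top of a free (up) key in place 3 of the row, 71 mm above the table; place 1 is at the box's +y end (left seen from the robot), place 4 at its -y end. It does not move with the key and does not tell which key is latched
- slot_4 (a point): point on the switch box at the centre of the top of a free (up) key in place 4 of the row, 71 mm above the table; place 1 is at the box's +y end (left seen from the robot), place 4 at its -y end. It does not move with the key and does not tell which key is latched
- latch (a joint): downward travel (m) of the key latched at the start; its place is not told: 0 = up and free, about 0.004 = latched, 0.010 = fully down. Gives nothing under 4 N, then 2 mm per newton; from about 8.5 mm down the catch lets go (some 8 N), so press it to the bottom; when the finger is raised it springs up to 0 and stays free
- free_1 (a joint): downward travel in m of one of the three free keys (which place it sits in is not told): 0 = up, 0.010 = fully down. It does not give under 2 N, then goes down 2 mm for each further newton (5.5 N at 7 mm) and springs back
- free_2 (a joint): downward travel in m of one of the three free keys (which place it sits in is not told): 0 = up, 0.010 = fully down. It does not give under 2 N, then goes down 2 mm for each further newton (5.5 N at 7 mm) and springs back
- free_3 (a joint): downward travel in m of one of the three free keys (which place it sits in is not told): 0 = up, 0.010 = fully down. It does not give under 2 N, then goes down 2 mm for each further newton (5.5 N at 7 mm) and springs back
- finial: bystander, loose: small brass finial (lamp screw cap), 22 mm across, 34 mm tall, standing on the switch box behind the keys; origin at the centre of its underside
- bobbin: bystander, loose: wooden bobbin with blue band, 34 mm across, 32 mm tall, standing on the switch box behind the keys; origin at the centre of its underside
- tin_mug: bystander, loose: blue mug, 80 mm across, 85 mm tall, handle to its +y side, on the table left of the switch box; origin at the centre of its underside
- glue_bottle: bystander, loose: white bottle with yellow label and orange cap, 60 mm across, 125 mm tall, on the table right of the switch box; origin at the centre of its underside
- screwdriver: bystander, loose: screwdriver with red handle, about 170 mm long, lying along its own x axis on the table between the robot and the switch box; origin about the middle of its length
- small_shade: bystander, loose: small drum lampshade, 107 mm across at the foot, about 91 mm tall, on the table beyond the switch box; origin at the centre of its underside
- parts_carton: bystander, loose: open cardboard carton with one divider, 90 x 110 mm, 50 mm tall, on the table beyond the switch box; origin at the centre of its underside

How it is judged (in metres and radians):
On the way, in this order (a step that is already met when the one before it is completed fails the run):
1. a key is tapped while the latched key is still latched ((horizontal distance between the grasp point and slot_1 below 0.07 m or horizontal distance between the grasp point and slot_2 below 0.07 m or horizontal distance between the grasp point and slot_3 below 0.07 m or horizontal distance between the grasp point and slot_4 below 0.07 m) and contact force between the fingers and anything else above 0.3 N and value of joint latch between 0.002 and 0.007 m).
2. the finger is lifted off again after tapping, before the latched key is released (contact force between the fingers and anything else below 0.05 N and value of joint latch between 0.002 and 0.006 m), for 0.1 s.
3. the latched key is pressed down through its catch (value of joint latch above 0.008 m).
At the end, for the whole second after the job is handed in: All four keys stand up (travel under 1.5 mm), the formerly latched one included, and every bystander is within 20 mm of where it stood (value of joint each of latch, free_1, free_2, free_3 below 0.0015 m and distance of each of finial, bobbin, tin_mug, glue_bottle, screwdriver, small_shade, parts_carton from where it was at the start of the episode below 0.02 m); the robot touches nothing.
It fails at once if one of the three free keys is pushed down more than 7 mm of its 10 mm (value of joint any of free_1, free_2, free_3 above 0.007 m).
It fails at once if a bystander is lifted, carried or pushed more than 20 mm (distance of any of finial, bobbin, tin_mug, glue_bottle, screwdriver, small_shade, parts_carton from where it was at the start of the episode above 0.02 m).
It also fails if it takes over 51 s, if anything falls off the work surface, if the arm or the gripper's body presses on something with over 40 N, if the wrist force passes 120 N, or if a joint passes its speed limit or range.

## Working session

There is one attempt and no reset: what is moved stays moved. The work goes in short steps, Python scripts to look and compute and a shell command to move; the robot and the scene stay as the last step left them, time stands still between calls to the robot, and variables do not carry over. Pictures are saved under pics/ and viewed, and the job is handed in when it is done.

```bash
mkdir -p pics; python3 - <<'E'
from rig import r,cams,order
import cv2
s=r.sense();print(s,r.nose_length)
for n in("scene","top"):
    cv2.imwrite(f"pics/{n}0.png",cams.grab_frame(n)); print(n,cams.camera_info(n))
print(cams.camera_info("wrist"))
E
```

```text
{'clock': 0.0, 'qpos': array([-1.15541672e+00,  3.53639875e-01,  1.63415756e+00, -9.10512886e-06,
        1.15517234e+00, -2.39104086e-03]), 'qvel': array([ 7.13234947e-04,  9.91627232e-04, -8.53085080e-05, -1.23907059e-03,
       -2.45208753e-03,  1.14727323e-03]), 'joint_efforts': array([-3.24545195e-03, -6.05259275e+01, -3.42070377e+01, -2.36107871e-04,
        9.23698826e-03, -3.94737299e-06]), 'eef_pos': array([ 253.39234252, -570.82069483,  241.55680269]), 'tcp_rot': array([-1.57080136e+00,  1.37714401e-03, -1.15302200e+00]), 'contact_force': array([ 0.04946935,  0.70388771, -0.76946177]), 'wrist_torque': array([-0.00816358,  0.03061417, -0.04722384]), 'opening': 1.0016043591463746} 11.0
scene {'intrinsics': array([[447.13102284,   0.        , 274.4623007 ],
       [  0.        , 447.13102284, 205.09693248],
       [  0.        ,   0.        ,   1.        ]]), 'view': array([[ 7.92056240e-01,  6.10361004e-01,  1.03129422e-02,
        -5.14432623e+02],
       [-3.49022029e-01,  4.38930956e-01,  8.27963308e-01,
         1.13864485e+02],
       [ 5.00829846e-01, -6.59392949e-01,  
[... 476 characters left out ...]
02],
       [-1.57997698e-01,  4.26561047e-03,  9.87430267e-01,
        -1.09691943e+03],
       [ 0.00000000e+00,  0.00000000e+00,  0.00000000e+00,
         1.00000000e+00]])}
{'intrinsics': array([[325.1922621 ,   0.        , 279.16634651],
       [  0.        , 325.1922621 , 206.49623643],
       [  0.        ,   0.        ,   1.        ]]), 'hand_eye': array([[ 9.99999371e-01,  6.68332519e-04, -9.00922625e-04,
         2.07384007e-01],
       [-1.05894841e-03,  2.97471263e-01, -9.54730185e-01,
        -1.30951946e+02],
       [-3.70078639e-04,  9.54730538e-01,  2.97471784e-01,
         7.56946914e+01],
       [ 0.00000000e+00,  0.00000000e+00,  0.00000000e+00,
         1.00000000e+00]])}
```

View pics/top0.png

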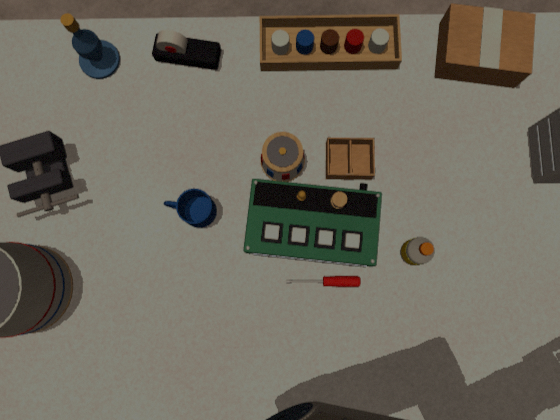

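View pics/scene0.png

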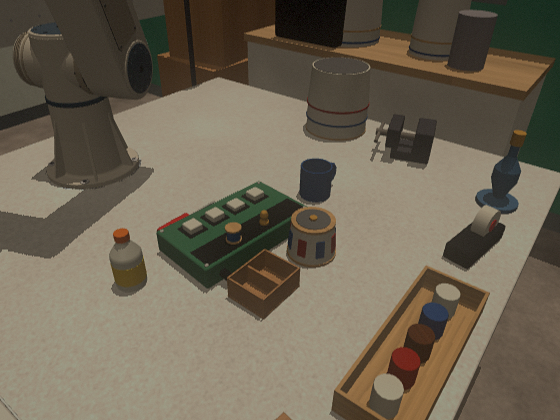

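The top view shows the box centred near (314,222), with the keys at about (272,232), (299,235), (326,238) and (352,241). The finial is at (302,196), the bobbin at (340,200) and the screwdriver at (325,281). Next I measure the keys by casting rays.

```bash
cat > h.py <<'E'
import numpy as np,cv2
from rig import r,cams,order
from scipy.spatial.transform import Rotation as R
def ray(n,uv):
    c=cams.camera_info(n);K=np.array(c["intrinsics"]);V=np.array(c["view"])
    d=np.linalg.inv(K)@[uv[0],uv[1],1];d=d*[1,-1,-1]
    Rw=V[:3,:3];return -Rw.T@V[:3,3],Rw.T@d
def onz(n,uv,z):
    o,d=ray(n,uv);return o+d*(z-o[2])/d[2]
def tri(a,b):
    (o1,d1),(o2,d2)=a,b
    t=np.linalg.lstsq(np.c_[d1,-d2],o2-o1,rcond=None)[0]
    p,q=o1+t[0]*d1,o2+t[1]*d2
    return (p+q)/2,np.linalg.norm(p-q)
def proj(n,P):
    c=cams.camera_info(n);K=np.array(c["intrinsics"]);V=np.array(c["view"])
    p=V[:3,:3]@P+V[:3,3];p=p*[1,-1,-1];q=K@p;return q[:2]/q[2]
E
python3 - <<'E'
from h import *
ks={}
for n,roi in(("top",(255,222,370,252)),("scene",(178,180,275,240))):
    im=cv2.imread(f"pics/{n}0.png");h=cv2.cvtColor(im,cv2.COLOR_BGR2HSV)
    x0,y0,x1,y1=roi
    m=np.zeros(im.shape[:2],np.uint8)
    th=110 if n=="top" else 140
    m[y0:y1,x0:x1]=((h[...,2]>th)&(h[...,1]<60))[y0:y1,x0:x1]*255
    k,l,st,ce=cv2.connectedComponentsWithStats(m)
    L=[(ce[i],st[i]) for i in range(1,k) if st[i][4]>40]
    L.sort(key=lambda a:a[0][0])
    if n=="scene":L=L[::-1]
    for c,s in L: print(n,c.round(2),s,onz(n,c,71).round(1))
    ks[n]=[c for c,s in L]
    o=cv2.resize(im[y0-20:y1+20,x0-20:x1+20],None,fx=5,fy=5,interpolation=cv2.INTER_CUBIC);cv2.imwrite(f"pics/{n}z.png",o)
for a,b in zip(ks["top"],ks["scene"]): print(tri(ray("top",a),ray("scene",b)))
im=cv2.imread("pics/top0.png");h=cv2.cvtColor(im,cv2.COLOR_BGR2HSV)
m=((h[...,0]>55)&(h[...,0]<90)&(h[...,1]>90)).astype(np.uint8)*255;m[:160]=0;m[280:]=0;m[:,:230]=0;m[:,395:]=0
c=max(cv2.findContours(m,0,2)[0],key=cv2.contourArea);print(cv2.minAreaRect(c));P=cv2.boxPoints(cv2.minAreaRect(c))
for p in P: print(p,onz("top",p,55).round(1))
E
```

```text
top [271.5 231.5] [265 225  14  14 172] [516.1  95.1  71. ]
top [298.39 234.49] [292 228  14  14 172] [508.5  35.6  71. ]
top [325.32 237.32] [319 231  14  14 174] [501.2 -23.9  71. ]
top [352.21 240.17] [346 234  14  14 174] [493.9 -83.2  71. ]
scene [268.94 182.35] [259 180  16   8  71] [520.4 144.6  71. ]
scene [254.58 191.36] [247 188  16   8  69] [519.3  92.2  71. ]
scene [235.09 202.69] [228 199  15   9  74] [515.5  28.8  71. ]
scene [214.14 212.14] [206 208  17   9  81] [504.6 -26.8  71. ]
scene [205.2  192.09] [ 178  180   80   36 1565] [432.1  18.7  71. ]
scene [191.59 223.56] [184 219  16  10  86] [496.8 -85.9  71. ]
(array([527.69916745, 106.50098026,  89.63449752]), np.float64(35.78513057136708))
(array([523.63956931,  51.5888667 ,  90.74811446]), np.float64(45.89367722339141))
(array([516.54377662,  -6.3379208 ,  88.30791593]), np.float64(46.61220026962358))
(array([508.78340022, -63.35224614,  91.91548537]), np.float64(47.37739475542405))
((313.0826110839844, 221.42977905273438), (132.2843475341797, 75.01940155029297), 6.1829304695129395)
[243.28526 251.59756] [473.8 159.   55. ]
[251.3651  177.01456] [643.8 139.9  55. ]
[382.87994 191.262  ] [ 605.8 -159.7   55. ]
[374.8001 265.845 ] [ 437.3 -133.6   55. ]
```

Measured from the top view, the keys sit at (516,95), (508.5,35.6), (501,-24) and (494,-83). The spacing is 60.0 mm, which matches the stated pitch, and the box yaw is -7.1°. I turn the tool to that yaw and shut the fingers.

```bash
python3 -m crank '[[0,-7,0,0,0,0,-1],[0,-7,0,0,0,0,-1],[0,-7,0,0,0,0,-1],[0,-7,0,0,0,0,-1],[0,-7,0,0,0,0,-1],[0,-7,0,0,0,0,-1],[0,-7,0,0,0,0,-1],[0,-7,0,0,0,0,-1],[0,-3,0,0,0,0,-1],[0,0,0,0,0,0,-1]]' 30
cat > st.py <<'E'
from h import *
import sys
t=[(516.1,95.1),(508.5,35.6),(501.2,-23.9),(493.9,-83.2)][int(sys.argv[1])-1]
s=r.sense();Rm=R.from_euler("xyz",s["tcp_rot"]).as_matrix()
d=np.array([*t,float(sys.argv[2])+r.nose_length])-s["eef_pos"]
print(s["clock"],s["eef_pos"].round(1),np.degrees(s["tcp_rot"]).round(2),"F",s["contact_force"].round(2),"op",s["opening"],"nose",r.nose_length)
print("shift cm tool:",(Rm.T@d/10).round(2), "turn:",np.degrees(R.from_matrix(Rm.T@R.from_euler("xyz",[-90,0,-7.1],degrees=True).as_matrix()).as_rotvec()).round(1))
E
python3 st.py 4 110
```

```text
clock: 0.93
eef_pos: [252.2, -568.2, 237.1]
tcp_rot: [-1.562, 0.005, -0.092]
contact_force: [-0.8, 0.0, -0.4]
opening: 0.001
0.9333 [ 252.2 -568.2  237.1] [-89.51   0.27  -5.29] F [-0.82  0.03 -0.39] op 0.0010914108783208097 nose 11.0
shift cm tool: [19.65 11.95 50.42] turn: [-0.5  1.8 -0.3]
```

```bash
python3 -m crank '[[0,0.2,0,1.4,0,3.6,-1],[0,0.2,0,1.4,0,3.6,-1],[0,0.2,0,1.4,0,3.6,-1],[0,0.2,0,1.4,0,3.6,-1],[0,0.2,0,1.4,0,3.6,-1],[0,0.2,0,1.4,0,3.6,-1],[0,0.2,0,1.4,0,3.6,-1],[0,0.2,0,1.4,0,3.6,-1],[0,0.2,0,1.4,0,3.6,-1],[0,0,0,1.4,0,3.6,-1]]'
python3 st.py 4 110
```

```text
clock: 1.77
eef_pos: [436.3, -219.3, 236.5]
tcp_rot: [-1.564, 0.007, -0.16]
contact_force: [1.5, -1.3, -0.3]
opening: 0.001
1.7667 [ 436.3 -219.3  236.5] [-89.6    0.38  -9.18] F [ 1.52 -1.27 -0.28] op 0.000868333992477269 nose 11.0
shift cm tool: [ 3.6  11.63 14.27] turn: [-0.4 -2.1 -0.4]
```

```bash
python3 -m crank '[[0,-1,0,0.7,0,2.8,-1],[0,-1,0,0.7,0,2.8,-1],[0,0,0,0.7,0,2.8,-1],[0,0,0,0.7,1,2.8,-1],[0,0,0,0.7,2.5,2.8,-1],[0,0,0,0.1,2.5,0.4,-1],[0,0,0,0,2.5,0,-1],[0,0,0,0,2.5,0,-1],[0,0,0,0,0.5,0,-1],[0,0,0,0,0,0,-1]]'
python3 st.py 4 90; python3 - <<'E'
from h import *
for n in("top","scene","wrist"): cv2.imwrite(f"pics/{n}1.png",cams.grab_frame(n))
a=cv2.imread("pics/top1.png")[160:300,220:400];b=cv2.imread("pics/scene1.png")[130:290,120:320]
cv2.imwrite("pics/c1.png",np.vstack([cv2.resize(a,(700,280*2*700//720//2)),cv2.resize(b,(700,300))])) if 0 else cv2.imwrite("pics/c1.png",np.hstack([cv2.resize(a,(400,311)),cv2.resize(b,(400,311))]))
E
```

```text
clock: 2.6
eef_pos: [498.4, -64.8, 120.2]
tcp_rot: [-1.562, -0.0, -0.138]
contact_force: [0.7, -0.1, 0.3]
opening: -0.003
2.6 [498.4 -64.8 120.2] [-8.951e+01 -2.000e-02 -7.920e+00] F [ 0.73 -0.13  0.33] op -0.0033409906688836887 nose 11.0
shift cm tool: [-0.19  1.9  -1.9 ] turn: [-0.5 -0.8  0. ]
```

View pics/c1.png

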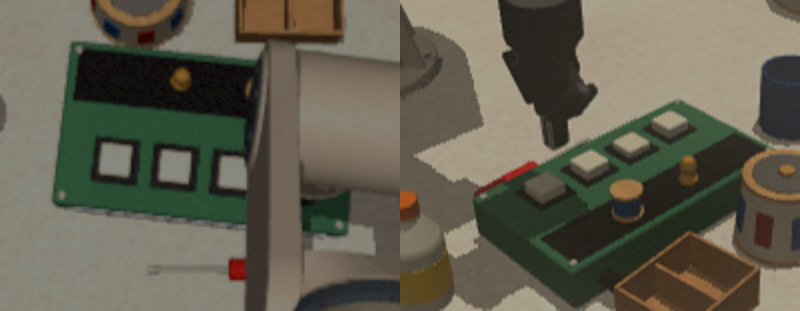

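View pics/wrist1.png

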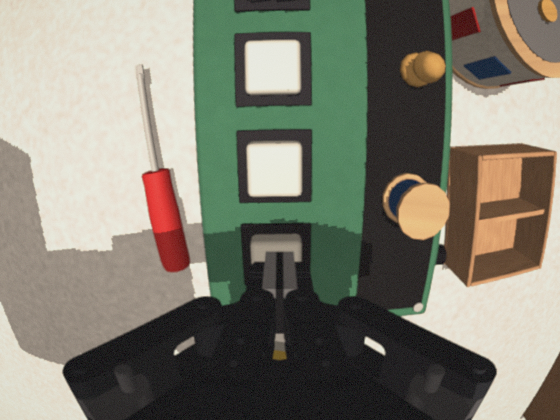

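The scene and top crops show the finger above the box near key 4, with all keys and bystanders in place. In the wrist view the finger is just behind key 4, seen at (275,245). I centre it and go down to 76 mm.

```bash
python3 st.py 4 76; python3 -m crank '[[-0.5,-0.8,0,-0.2,1.0,-0.9,-1],[0,0,0,0,1.0,-0.6,-1],[0,0,0,0,0.8,-0.4,-1],[0,0,0,0,0.4,-0.2,-1],[0,0,0,0,0,0,-1],[0,0,0,0,0,0,-1],[0,0,0,0,0,0,-1],[0,0,0,0,0,0,-1],[0,0,0,0,0,0,-1],[0,0,0,0,0,0,-1]]'
python3 st.py 4 76
```

```text
2.75 [499.7 -65.4 122.3] [-89.51  -0.23  -7.91] F [ 0.03 -0.17 -0.09] op -0.00362182160063719 nose 11.0
shift cm tool: [-0.35  3.51 -1.87] turn: [-0.5 -0.8  0.2]
clock: 3.58
eef_pos: [497.6, -90.2, 91.5]
tcp_rot: [-1.572, -0.012, -0.126]
contact_force: [-0.2, -0.3, 0.1]
opening: 0.0
3.5833 [497.6 -90.2  91.5] [-90.09  -0.68  -7.23] F [-0.16 -0.28  0.11] op 0.00024899476040070854 nose 11.0
shift cm tool: [-0.46  0.44  0.65] turn: [ 0.1 -0.1  0.7]
```

```bash
python3 -m crank '[[0,0,0,-0.2,0.2,0.3,-1],[0,0,0.5,-0.2,0.2,0.3,-1],[0,0,0,0,0.1,0,-1],[0,0,0,0,0,0,-1],[0,0,0,0,0,0,-1],[0,0,0,0,0,0,-1],[0,0,0,0,0,0,-1],[0,0,0,0,0,0,-1],[0,0,0,0,0,0,-1],[0,0,0,0,0,0,-1]]'
cat > fs.py <<'E'
from h import *
import sys
t=[(516.1,95.1),(508.5,35.6),(501.2,-23.9),(493.9,-83.2)][int(sys.argv[1])-1]
F=[];Z=[]
for i in range(4):
    s=r.sense();F.append(s["contact_force"]);Z.append(s["eef_pos"])
    if i<3: im=cams.grab_frame("wrist")
e=np.mean(Z,0)
print(s["clock"],"F",np.mean(F,0).round(2),"std",np.std(F,0).round(2),"tip",(e-[0,0,11]).round(1),np.std(Z,0).round(2),np.degrees(s["tcp_rot"]).round(2))
Rm=R.from_euler("xyz",s["tcp_rot"]).as_matrix();print("to key cm:",(Rm.T@(np.array([*t,e[2]])-e)/10).round(2))
E
python3 fs.py 4
```

```text
clock: 4.42
eef_pos: [494.5, -82.5, 86.3]
tcp_rot: [-1.572, -0.003, -0.125]
contact_force: [-0.5, -0.1, -0.6]
opening: 0.001
4.5667 F [-0.26 -0.11 -0.32] std [0.25 0.37 0.2 ] tip [494.5 -82.5  75.3] [0.01 0.01 0.01] [-90.09  -0.18  -7.17]
to key cm: [-0.05 -0.   -0.08]
```

The finger is centred over key 4 with no load on it. I descend in small steps.

```bash
python3 -m crank '[[0,0,0,0,0.1,0,-1],[0,0,0,0,0.1,0,-1],[0,0,0,0,0.1,0,-1],[0,0,0,0,0.1,0,-1],[0,0,0,0,0.1,0,-1],[0,0,0,0,0.1,0,-1],[0,0,0,0,0,0,-1],[0,0,0,0,0,0,-1],[0,0,0,0,0,0,-1],[0,0,0,0,0,0,-1]]'
python3 fs.py 4
```

```text
clock: 5.4
eef_pos: [494.7, -82.6, 80.1]
tcp_rot: [-1.572, -0.003, -0.125]
contact_force: [-0.5, 0.4, 2.5]
opening: 0.001
5.55 F [-0.96  0.22  2.99] std [0.27 0.24 0.31] tip [494.7 -82.6  69.1] [0.03 0.   0.02] [-90.09  -0.19  -7.18]
to key cm: [-0.07 -0.   -0.07]
```

At 69.1 mm the force is 3.0 N, which is what a free key gives (predicted 2.95 N). So key 4 is free. I lift off and move to key 3.

```bash
python3 -m crank '[[0,0,0,0,-0.6,0,-1],[0,0,0,0,-0.6,0,-1],[0,0,0,0,0,0,-1],[0,0,0,0,0,0.5,-1],[0,0,0,0,0,1.5,-1],[0,0,0,0,0,1.5,-1],[0,0,0,0,0,1.2,-1],[0,0,0,0,0,0.5,-1],[0,0,0,0,0,0,-1],[0,0,0,0,0,0,-1]]'
python3 fs.py 3
```

```text
clock: 6.38
eef_pos: [501.7, -28.1, 93.6]
tcp_rot: [-1.572, -0.005, -0.126]
contact_force: [0.3, -1.2, 0.1]
opening: -0.002
6.5333 F [ 0.2  -0.71  0.11] std [0.13 0.31 0.36] tip [501.7 -28.4  82.6] [0.03 0.23 0.01] [-90.09  -0.27  -7.3 ]
to key cm: [-0.11 -0.    0.44]
```

```bash
python3 -m crank '[[0,0,0,-0.1,0.3,0.3,-1],[0,0,0,0,0.3,0.1,-1],[0,0,0,0,0.2,0,-1],[0,0,0,0,0.1,0,-1],[0,0,0,0,0.1,0,-1],[0,0,0,0,0.1,0,-1],[0,0,0,0,0.1,0,-1],[0,0,0,0,0.1,0,-1],[0,0,0,0,0,0,-1],[0,0,0,0,0,0,-1]]'
python3 fs.py 3
```

```text
clock: 7.37
eef_pos: [500.9, -25.8, 79.3]
tcp_rot: [-1.572, -0.004, -0.13]
contact_force: [-0.4, 0.1, 3.0]
opening: 0.002
7.5167 F [-0.78  0.55  3.09] std [0.59 0.26 0.2 ] tip [501.  -25.8  68.3] [0.01 0.01 0.01] [-90.09  -0.25  -7.45]
to key cm: [-0.   -0.    0.19]
```

At 68.3 mm the force is 3.1 N, so key 3 also behaves as a free key. On to key 2.

```bash
python3 -m crank '[[0,0,0,0,-0.6,0,-1],[0,0,0,0,-0.6,0,-1],[0,0,0,0,0,0,-1],[0,0,0,0,0,0.5,-1],[0,0,0,0,0,1.5,-1],[0,0,0,0,0,1.5,-1],[0,0,0,0,0,1.5,-1],[0,0,0,0,0,0.8,-1],[0,0,0,0,0,0.2,-1],[0,0,0,0,0,0,-1]]'
python3 fs.py 2
```

```text
clock: 8.35
eef_pos: [509.6, 36.7, 93.0]
tcp_rot: [-1.572, -0.006, -0.131]
contact_force: [-0.2, 0.1, -0.3]
opening: -0.0
8.5 F [-0.31  0.11  0.21] std [0.55 0.27 0.53] tip [509.6  36.3  82. ] [0.06 0.34 0.02] [-90.1   -0.36  -7.58]
to key cm: [-0.1  -0.   -0.08]
```

```bash
python3 -m crank '[[0,0,0.3,-0.1,0.3,0,-1],[0,0,0,0,0.3,0,-1],[0,0,0,0,0.2,0,-1],[0,0,0,0,0.1,0,-1],[0,0,0,0,0.1,0,-1],[0,0,0,0,0.1,0,-1],[0,0,0,0,0.1,0,-1],[0,0,0,0,0,0,-1],[0,0,0,0,0,0,-1],[0,0,0,0,0,0,-1]]'
python3 fs.py 2
```

```text
clock: 9.33
eef_pos: [507.9, 33.7, 79.2]
tcp_rot: [-1.573, 0.001, -0.135]
contact_force: [0.1, -1.2, -0.7]
opening: -0.0
9.4833 F [ 0.25 -0.4  -0.44] std [0.18 0.45 0.15] tip [507.9  33.7  68.3] [0.02 0.   0.03] [-9.013e+01  3.000e-02 -7.740e+00]
to key cm: [ 0.03 -0.    0.2 ]
```

At 68.3 mm key 2 gives no contact, where the others gave 3 N. It looks latched, and I confirm that by tapping a little lower.

```bash
python3 -m crank '[[0,0,0,0,0.05,0.1,-1],[0,0,0,0,0.05,0,-1],[0,0,0,0,0.05,0,-1],[0,0,0,0,0.05,0,-1],[0,0,0,0,0,0,-1],[0,0,0,0,0,0,-1],[0,0,0,0,0,0,-1],[0,0,0,0,0,0,-1],[0,0,0,0,0,0,-1],[0,0,0,0,0,0,-1]]'
python3 fs.py 2
```

```text
clock: 10.32
eef_pos: [508.2, 34.8, 78.1]
tcp_rot: [-1.573, -0.0, -0.135]
contact_force: [-1.3, -0.3, 3.0]
opening: -0.002
10.4667 F [-0.86 -0.34  3.54] std [0.36 0.31 0.36] tip [508.2  34.8  67.1] [0.02 0.01 0.01] [-9.013e+01 -1.000e-02 -7.730e+00]
to key cm: [ 0.01 -0.    0.09]
```

Contact comes at 67.1 mm, about 4 mm lower than the others and stiff at 3.5 N. Key 2 is the latched one. I lift off, pause, then press it to the bottom.

```bash
python3 -m crank '[[0,0,0,0,-0.4,0,-1],[0,0,0,0,-0.2,0,-1],[0,0,0,0,0,0,-1],[0,0,0,0,0,0,-1],[0,0,0,0,0,0,-1],[0,0,0,0,0,0,-1],[0,0,0,0,0,0,-1],[0,0,0,0,0,0,-1],[0,0,0,0,0,0,-1],[0,0,0,0,0,0,-1]]'
python3 fs.py 2
```

```text
clock: 11.3
eef_pos: [508.2, 34.9, 84.0]
tcp_rot: [-1.573, -0.0, -0.135]
contact_force: [0.9, 0.2, -0.5]
opening: -0.006
11.45 F [ 0.03  0.02 -0.17] std [0.65 0.3  0.44] tip [508.2  34.9  73. ] [0.01 0.01 0.01] [-90.12  -0.    -7.74]
to key cm: [ 0.02 -0.    0.08]
```

```bash
python3 -m crank '[[0,0,0,0,0.2,0.05,-1],[0,0,0,0,0.2,0,-1],[0,0,0,0,0.2,0,-1],[0,0,0,0,0.2,0,-1],[0,0,0,0,0.15,0,-1],[0,0,0,0,0.1,0,-1],[0,0,0,0,0.1,0,-1],[0,0,0,0,0.05,0,-1],[0,0,0,0,0,0,-1],[0,0,0,0,0,0,-1]]'
python3 fs.py 2
```

```text
clock: 12.28
eef_pos: [508.7, 35.4, 72.6]
tcp_rot: [-1.573, -0.0, -0.135]
contact_force: [-1.2, -1.6, 5.8]
opening: 0.002
12.4333 F [-1.43 -0.26  6.19] std [0.47 0.78 0.38] tip [508.7  35.4  61.6] [0.01 0.01 0.01] [-9.012e+01 -3.000e-02 -7.740e+00]
to key cm: [-0.02 -0.    0.01]
```

The finger is 9.4 mm down. The force has dropped to the free-key level, so the catch has let go. I go to the stop to be sure, then lift away.

```bash
python3 -m crank '[[0,0,0,0,0.1,0,-1],[0,0,0,0,0.1,0,-1],[0,0,0,0,0.05,0,-1],[0,0,0,0,0,0,-1],[0,0,0,0,0,0,-1],[0,0,0,0,0,0,-1],[0,0,0,0,0,0,-1],[0,0,0,0,0,0,-1],[0,0,0,0,0,0,-1],[0,0,0,0,0,0,-1]]'
python3 fs.py 2
```

```text
clock: 13.27
eef_pos: [508.7, 35.4, 73.8]
tcp_rot: [-1.573, -0.0, -0.135]
contact_force: [-1.5, 0.1, 5.3]
opening: -0.001
13.4167 F [-1.6  -0.11  5.86] std [0.37 0.24 0.5 ] tip [508.7  35.4  62.8] [0.02 0.   0.02] [-9.012e+01 -1.000e-02 -7.740e+00]
to key cm: [-0.02 -0.    0.02]
```

Zero-shift rows let the key creep back up, so this reading can't show whether the catch released. I press firmly to the stop with rows that keep moving down.

```bash
python3 -m crank '[[0,0,0,0,0.15,0,-1],[0,0,0,0,0.15,0,-1],[0,0,0,0,0.15,0,-1],[0,0,0,0,0.15,0,-1],[0,0,0,0,0.15,0,-1],[0,0,0,0,0.15,0,-1],[0,0,0,0,0.15,0,-1],[0,0,0,0,0.15,0,-1],[0,0,0,0,0.15,0,-1],[0,0,0,0,0.15,0,-1]]'
python3 fs.py 2
```

```text
clock: 14.25
eef_pos: [508.8, 35.4, 71.8]
tcp_rot: [-1.573, -0.0, -0.135]
contact_force: [-7.9, -0.3, 27.5]
opening: 0.003
14.4 F [-7.66 -0.69 26.67] std [0.22 0.54 0.71] tip [508.8  35.4  60.8] [0.01 0.01 0.01] [-90.12  -0.    -7.75]
to key cm: [-0.03 -0.    0.01]
```

It is on the stop: 27 N at 60.8 mm (bottom is 61 mm). Now I lift off.

```bash
python3 -m crank '[[0,0,0,0,-0.4,0,-1],[0,0,0,0,-0.4,0,-1],[0,0,0,0,-0.5,0,-1],[0,0,0,0,0,0,-1],[0,0,0,0,0,0,-1],[0,0,0,0,0,0,-1],[0,0,0,0,0,0,-1],[0,0,0,0,0,0,-1],[0,0,0,0,0,0,-1],[0,0,0,0,0,0,-1]]'
python3 fs.py 2
```

```text
clock: 15.23
eef_pos: [508.4, 35.4, 84.9]
tcp_rot: [-1.573, 0.001, -0.135]
contact_force: [0.1, -0.8, -0.7]
opening: 0.0
15.3833 F [ 0.2  -0.54 -0.07] std [0.23 0.25 0.58] tip [508.4  35.4  73.9] [0.05 0.01 0.06] [-9.012e+01  2.000e-02 -7.740e+00]
to key cm: [ 0.01 -0.    0.02]
```

Next, a light tap on key 2 at about 69.5 mm. If it is free I should feel contact there.

```bash
python3 -m crank '[[0,0,0,0,0.1,0,-1],[0,0,0,0,0.1,0,-1],[0,0,0,0,0.1,0,-1],[0,0,0,0,0.1,0,-1],[0,0,0,0,0.1,0,-1],[0,0,0,0,0,0,-1],[0,0,0,0,0,0,-1],[0,0,0,0,0,0,-1],[0,0,0,0,0,0,-1],[0,0,0,0,0,0,-1]]'
python3 fs.py 2
```

```text
clock: 16.22
eef_pos: [508.6, 35.4, 80.1]
tcp_rot: [-1.573, 0.0, -0.135]
contact_force: [-0.6, -0.2, 2.8]
opening: 0.003
16.3667 F [-1.27  0.02  2.85] std [0.51 0.34 0.46] tip [508.7  35.4  69. ] [0.01 0.01 0.01] [-90.12   0.    -7.75]
to key cm: [-0.02 -0.    0.02]
```

At 69.0 mm the force is 2.85 N, the same as the free keys, so key 2 is released. I retract upward and back to clear the scene.

```bash
python3 -m crank '[[0,0,0,0,-1,0,-1],[0,0,0,0,-2,0,-1],[0,0,0,0,-3,0,-1],[0,0,0,0,-3,0,-1],[0,0,0,-1,-3,0,-1],[0,0,0,-2,-2,0,-1],[0,0,0,-2,0,0,-1],[0,0,0,-2,0,0,-1],[0,0,0,-1,0,0,-1],[0,0,0,0,0,0,-1]]'
python3 - <<'E'
from h import *
s=r.sense();print(s["eef_pos"],s["contact_force"])
a=cams.grab_frame("top");b=cams.grab_frame("scene");w=cams.grab_frame("wrist")
cv2.imwrite("pics/scene2.png",b)
z=lambda i:cv2.resize(i,(400,300))
cv2.imwrite("pics/f2.png",np.vstack([np.hstack([z(a),z(w)]),np.hstack([z(cv2.imread("pics/scene0.png")[130:325,100:360]),z(b[130:325,100:360])])]))
E
```

```text
clock: 17.2
eef_pos: [427.0, 46.7, 231.5]
tcp_rot: [-1.572, -0.003, -0.136]
contact_force: [0.0, -0.7, 0.3]
opening: -0.002
[427.03673978  46.7431611  231.5324121 ] [ 0.03514043 -0.72590979  0.25098907]
```

View pics/f2.png

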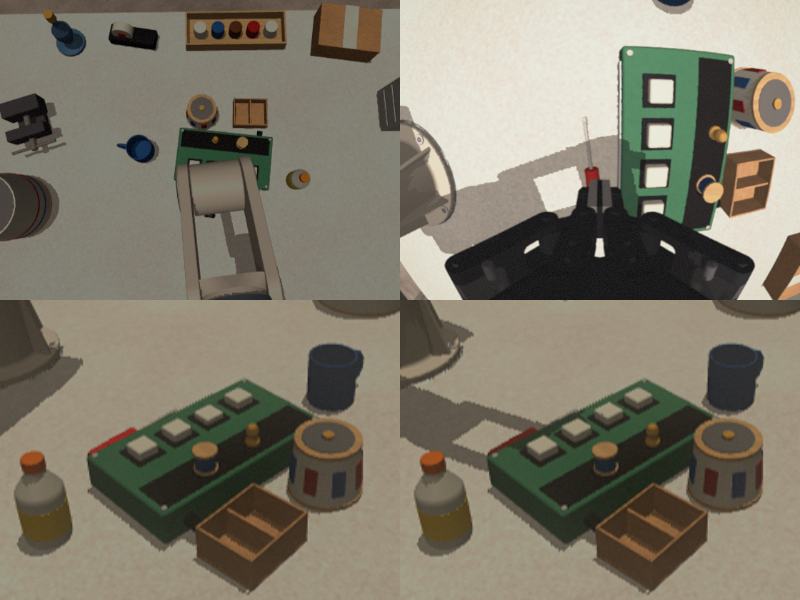

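The before (bottom left) and after (bottom right) scene crops show every bystander where it stood. All four keys look level, and the arm is clear of everything. I hand the job in.

```bash
python3 -c "
from rig import order
print(order.sign_off())"
```

```text
the job is handed in; nothing more can be done
None
```

The latched key was the one in place 2. I pressed it to the bottom, it released, and I handed the job in at about 17 s of the 51 s allowed. No verdict is reported at hand-in.

- **Finding it:** Light taps at about 68–69 mm gave about 3 N on keys 4 and 3, as free keys should. Key 2 gave nothing at 68.3 mm and then a stiff 3.5 N at 67.1 mm, so it was the latched one. I did not tap key 1.
- **Pressing it:** I lifted off, then pressed key 2. The first two presses reached only 61.6 mm and then crept back to 62.8 mm. Those force readings could not show whether the catch had let go, so I pressed again to the stop (60.8 mm, 27 N).
- **Last checks:** A re-tap of key 2 gave 2.85 N at 69.0 mm, matching the free keys. The final pictures show the keys level, no visible movement of any bystander and the arm clear. The force reading at hand-in was within sensor noise. By tip height, the free keys I tapped went down about 3 mm at most.

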